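# Lock the bayonet plug into the leak-test port and hold it home

### The arm

A 6-joint arm with a two-finger parallel gripper is mounted at the origin on the work surface. World frame = base frame: x ahead of the robot, y to its left, z up, the work surface at z = 0. Lengths are in mm, angles in rad, forces in N, time in s.
With the tool pointing down it reaches from about 350 to 975 mm from the base axis. Payload 7.1 kg.
Tool frame: the origin (TCP) lies between the finger pads; the fingertips stand robot.tcp_to_tips ahead of it and the grasp point (between the pads) lies 5 mm behind it (robot.tcp_to_tips is the distance from the TCP to the fingertips, in mm); z points along the fingers, y is the direction in which the jaws open and shut (so a half turn about z gives the same grasp; the last joint's range is limited). The gripper opens to 88 mm and grips with 3 to 60 N. Pads are 20 mm wide; open, the fingers measure 115 mm over their backs; the gripper's body (75 mm by 178 mm) begins 61 mm behind the grasp point.
Start: joints at [1.18, 0.423, 1.63, -0, 1.089, -0.019], TCP at [227.026, 582.292, 236.675] pointing down, gripper open.
Joint ranges: [-3, 3], [-0.9, 2.11], [0.09, 2.58], [-1.31, 4.45], [0.11, 2.69], [-2.54, 2.54]. Speed limits (rad/s): [2.39, 2.39, 3.01, 3.14, 3.14, 3.14].

### API

Orientations are given as a unit quaternion [x, y, z, w].
In Python, from rig import robot gives the robot as it stands. The module is installed in compiled form; this text tells all that it offers.
- The arm moves only by the tool send_rows, never from a script. Its argument "commands" is a list of rows, each a list of 6 numbers: the shift along the tool's x, y, z each as a share of 20 cm, from -1 to 1, then the turn, a rotation vector about the tool's x, y, z each as a share of pi/4 rad, from -1 to 1. In form: [[dx, dy, dz, wx, wy, wz], ...]. A call has exactly 10 rows; each row shifts and turns the commanded pose from where the row before left it, along the tool's axes as they then stand; what a row does not reach is not made up. A row lasts 1/8 s, in which the tool goes at most 62.5 mm and 10.7 degrees, less where a joint would pass 70% of its speed; a pose out of reach is approached as far as the arm can. A call with a number of a shift or a turn outside -1 to 1 is refused whole. A call with a gripper value outside its range is refused whole. "jaw" is the opening, from 0 (shut) to 1 (fully open), set as the call begins (left out, the last holds). The fingers move at their own pace and stop on an object; "newtons" is the grip in N (left out, the last holds). Time passes only in rows, so rows that do not move let the fingers close, or fill a call up. It gives the time, the measured TCP pose, the force and the opening at its end, in the units of the state.
- robot.observe(): the state, without advancing time (a new reading comes with each control period).
- robot.snapshot(name): name is "side" or "top" or "wrist"; returns a dict with "img" (420x560x3 uint8, blue, green, red), "K" (3x3 intrinsics, pixels), "R" (3x3) and "t" (3): a world point X has camera coordinates R X + t. Camera axes: x right, y down, z forward; pixel columns grow to the right and rows downward; lengths in mm; the calibration is good to about 2 mm. A picture is of the moment at which its call begins. There is no depth.
- robot.close_job(): hands the job in, once; it reports no verdict.
The state is a dict: "time": time; "joint_pos": joint angles; "qd": joint speeds; "joint_torque": joint torques, N m; "position": TCP position; "orientation": TCP orientation; "contact_force": force on the tool from outside, world axes, zero at the start; "torque": the same for the moment, N m; "width": opening from 0.0 (shut) to 1.0 (fully open).
Only numpy, scipy, OpenCV 4.12 (cv2) and the standard library are available. Lean on these libraries where they do the work, as an engineer would, in place of code of your own. Each camera call takes 0.05 s, during which the arm holds its last target.

### The job

Close off the port of the test block for its leak test: take the plug with the two side lugs, put it into the port with its lugs in the two slots, push it down against the spring and turn it a quarter turn clockwise (seen from above) to the stop. Finish while holding it: keep it gripped and pressed down, collar home on the rim, and do not let go. Leave the other two plugs standing where they are.

Things in the scene. Friction and masses are not known exactly. Their poses are not given: they have to be found in the camera images.
- plug_grip (a point): Bayonet plug, the one to use: loose, upright, 68 mm tall, ~150 g, steel, black grip bar on top 44 mm long (x), 14 mm thick (y), 32 to 68 mm above the underside. Left of the block stand three plugs, any in any place. Point: on the axis, 56 mm above the underside, in the bar. z up, x along the bar and lugs; a half turn about z looks the same.
- plug: The same plug, at the centre of its underside, same axes. Round stem 24 mm in diameter, foot chamfered 3 mm; collar 38 mm in diameter from 24 to 30 mm above the underside. Two lugs stick out of the stem along +x and -x, 46 mm over their tips (they show past the collar), 8 mm wide, 3 to 9 mm above the underside.
- plug_lug (a point): One of the plug's two lugs: a point in the lug on the +x side, 20 mm from the axis and 6 mm above the underside. The other lug lies opposite.
- port_rim (a point): Centre of the bayonet port at rim level, the block's top, 60 mm over the bench. z up, x along the two slots. Brass lip 8 mm thick: bore 30 mm in diameter, two slots 14 mm wide along +x and -x, 50 mm end to end; below it a chamber 52 mm in diameter. Plug enters with its x along this x, either way round. Home: collar on the rim, plug_grip 32 mm above this point.
- block: The test block, fixed: aluminium, 100 x 100 mm, 60 mm high, on a dark 150 x 130 mm base plate; origin under its centre, axes as port_rim. Its lugs clear of the lip, within 7 mm of home, the plug turns clockwise from above about 95 degrees to a stop (the other way is blocked). Let go there, it is lifted 7 mm by the spring: not home. It stays home only while pressed.
- plunger (a joint): Steel spring plunger in the port, its top 12 mm below the rim when free. 0 m free, grows as it is pushed down, 0.012 m with the plug home. Pushes up with about 3 N when first touched, 9 N at home.
- oring_plug_grip (a point): Another plug, to be left alone: same size and grip bar, but a smooth stem with two rubber rings and no lugs. The point lies on its axis 56 mm above its underside.
- knob_plug_grip (a point): A third plug, to be left alone: same collar and stem, but a round black knob 32 mm in diameter instead of the bar, no lugs; 64 mm tall. The point lies on its axis 50 mm above its underside.

How it is judged:
By the outcome, as a careful person would: the job done as asked, in the order asked, and still so for the second after the job is handed in, while the arm keeps its last pose, push and grip.
It also fails if it takes over 40 s, if anything falls off the work surface, if the arm or the gripper's body presses on something with over 40 N, if the wrist force passes 120 N, or if a joint passes its speed limit or range.

## Working session

There is one attempt and no reset: what is moved stays moved. The work goes in short steps, Python scripts to look and compute and a tool call to move; the robot and the scene stay as the last step left them, time stands still between calls to the robot, and variables do not carry over. Pictures are saved under pics/ and viewed, and the job is handed in when it is done.

Besides the shell and the picture viewer there is one more tool, called after "Call:" as name([rows], argument=value, ...), one row to a line, values as JSON. send_rows: Moves the arm, as the interface text tells. Shift numbers are shares of 20 cm and turn numbers shares of pi/4 rad, none past 1 either way. Its arguments: {"type":"object","properties":{"commands":{"type":"array"},"jaw":{"type":"number"},"newtons":{"type":"number"}},"required":["commands"]}

```bash
mkdir -p pics; cat > h.py <<'E'
import numpy as np,cv2,pickle
from rig import robot
def snap(n,f):
    s=robot.snapshot(n); cv2.imwrite('pics/'+f+'.png',s['img']); pickle.dump({k:np.array(s[k]) for k in('img','K','R','t')},open(f+'.pkl','wb')); return s
def ray(s,u,v,z):
    K,R,t=[np.array(s[k],float) for k in 'KRt']
    d=R.T@np.linalg.inv(K)@np.array([u,v,1.]); c=-R.T@t
    return c+d*(z-c[2])/d[2]
def proj(s,X):
    K,R,t=[np.array(s[k],float) for k in 'KRt']
    p=K@(R@np.array(X,float)+t.ravel()); return p[:2]/p[2]
E
python3 - <<'E'
from h import *
o=robot.observe();print(o, robot.tcp_to_tips)
for n in('side','top','wrist'):
    s=snap(n,n+'0');print(n,s['K'],s['R'],s['t'])
E
```

```text
{'time': 0.0, 'joint_pos': array([ 1.18003096e+00,  4.23829869e-01,  1.63071030e+00,  5.20498013e-06,
        1.08860621e+00, -1.89944670e-02]), 'qd': array([ 0.0007013 , -0.00073525, -0.00069092,  0.00114574,  0.00045973,
        0.00016748]), 'joint_torque': array([ 1.06498312e-03, -5.44622326e+01, -2.73665017e+01,  6.44051051e-02,
        2.28666491e-02, -1.38653431e-04]), 'position': array([226.80282621, 581.80496021, 235.90056237]), 'orientation': array([ 1.84817932e-01,  9.82772470e-01, -7.60148720e-04, -1.60309570e-04]), 'contact_force': array([ 0.24327925, -0.3465036 ,  0.18095005]), 'torque': array([-0.02547065,  0.02303315, -0.00029159]), 'width': 1.0044066126220423} 14.0
side [[499.09409681   0.         282.62151775]
 [  0.         499.09409681 198.6340771 ]
 [  0.           0.           1.        ]] [[ 0.95521017 -0.29574851 -0.01031277]
 [-0.23698368 -0.74361022 -0.62520603]
 [ 0.17723507  0.59964711 -0.78039161]] [-498.52419118  207.17768035  643.4340545 ]
top [[542.40323422   0.         281.22654641]
 [  0.         542.40323422 212.06703084]
 [  0.           0.           1.        ]] [[-0.01581305 -0.99980362 -0.01194441]
 [-0.98190374  0.01778243 -0.18854399]
 [ 0.18871936  0.0087468  -0.98199211]] [ 51.77558288 542.45928601 896.8577921 ]
wrist [[347.92100415   0.         283.89617778]
 [  0.         347.92100415 209.89014244]
 [  0.           0.           1.        ]] [[ 3.62108207e-01  9.32135702e-01 -8.24494935e-04]
 [ 9.04288325e-01 -3.51075428e-01  2.42917001e-01]
 [ 2.26142150e-01 -8.87078210e-02 -9.70046726e-01]] [-624.90604013  -30.62001384  388.73370863]
```

View pics/side0.png

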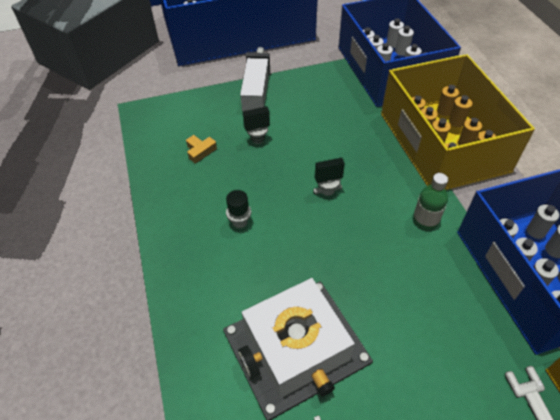

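View pics/top0.png

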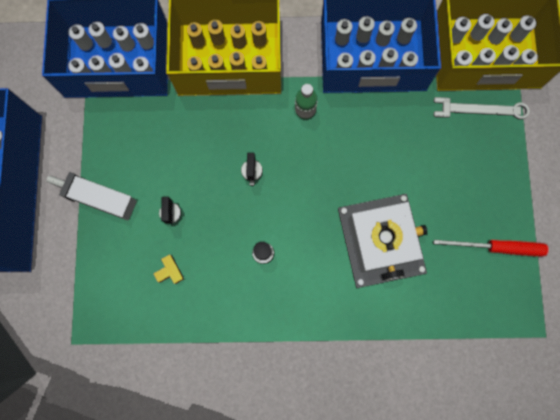

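View pics/wrist0.png

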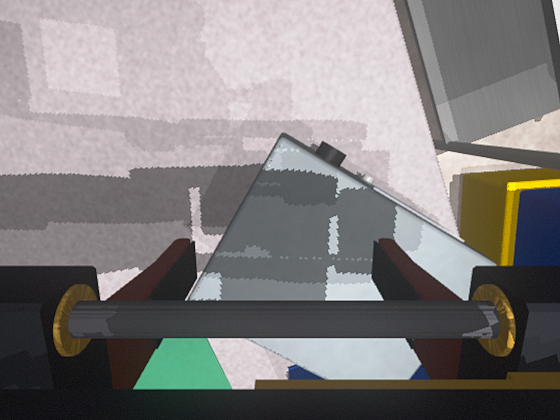

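```bash
python3 - <<'E'
from h import *
a=cv2.imread('pics/side0.png');b=cv2.imread('pics/top0.png')
def c(i,u,v,r,S): return cv2.resize(i[v-r:v+r,u-r:u+r],(S,S),interpolation=cv2.INTER_CUBIC)
x=np.vstack([np.hstack([c(a,328,175,25,266),c(a,257,125,25,266),c(a,297,328,32,266)]),np.hstack([c(b,252,170,25,266),c(b,170,210,25,266),c(b,387,237,32,266)])])
cv2.imwrite('pics/z0.png',x)
E
```

```text
(no output)
```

View pics/z0.png

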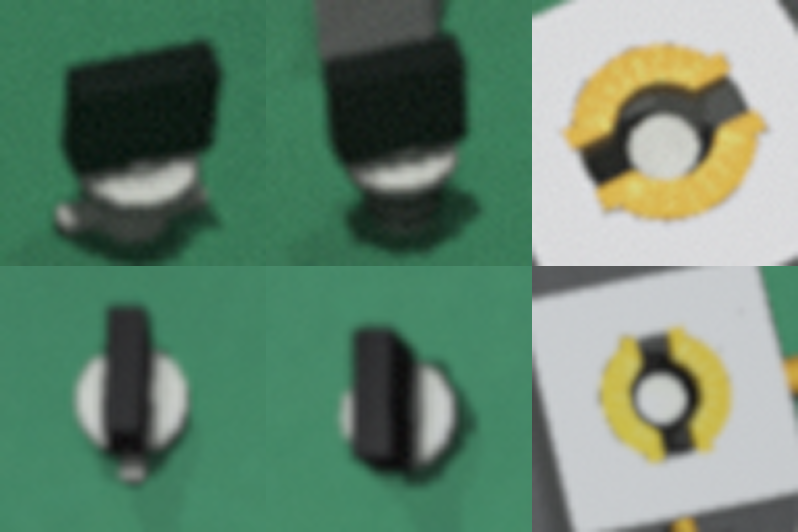

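```bash
python3 - <<'E'
from h import *
a=cv2.imread('pics/side0.png');b=cv2.imread('pics/top0.png')
def c(i,u,v,r,S): return cv2.resize(i[v-r:v+r,u-r:u+r],(S,S),interpolation=cv2.INTER_CUBIC)
# port: white block-top segmentation
for n,(u,v,r) in {'side':(297,328,66),'top':(387,237,50)}.items():
    s=pickle.load(open(n+'0.pkl','rb'));im=s['img'].astype(int)
    m=((im.min(2)>140)&(im.max(2)-im.min(2)<30)).astype(np.uint8)
    mm=np.zeros_like(m);mm[v-r:v+r,u-r:u+r]=m[v-r:v+r,u-r:u+r]
    k,l,st,ce=cv2.connectedComponentsWithStats(mm);i=1+np.argmax(st[1:,4])
    cn=cv2.findContours((l==i).astype(np.uint8),0,1)[0][0]
    h=cv2.convexHull(cn)[:,0]
    P=np.array([ray(s,p[0],p[1],60)[:2] for p in h],np.float32)
    print(n,st[i],cv2.minAreaRect(P))
    w=((im[:,:,0]<120)&(im[:,:,2]>150)).astype(np.uint8);z=np.zeros_like(w);z[v-30:v+30,u-30:u+30]=w[v-30:v+30,u-30:u+30]
    q=np.argwhere(z)[:,::-1].astype(np.float32);q=cv2.convexHull(q)[:,0]
    P=np.array([ray(s,p[0],p[1],60)[:2] for p in q],np.float32);print('brass',cv2.fitEllipse(P))
x=np.hstack([c(a,297,328,66,400),c(b,252,170,20,400)]);cv2.imwrite('pics/z1.png',x)
E
```

```text
side [ 242  278  112  106 5104] ((499.48162841796875, -137.77455139160156), (105.48692321777344, 100.95157623291016), 10.722491264343262)
brass ((497.0909729003906, -138.16702270507812), (52.088951110839844, 56.30865478515625), 99.99272155761719)
top [ 352  202   71   68 2594] ((497.77838134765625, -137.8272705078125), (100.61671447753906, 100.41272735595703), 10.779908180236816)
brass ((469.05157470703125, -174.91940307617188), (78.95362854003906, 148.37559509277344), 140.85479736328125)
```

View pics/z1.png

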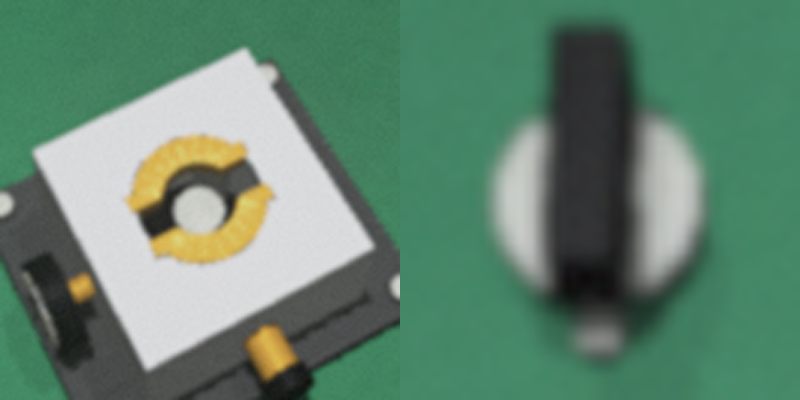

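```bash
python3 - <<'E'
from h import *
s=pickle.load(open('top0.pkl','rb'))
for u,v,z in[(251.3,170,30),(250.7,151.8,68),(250.9,175.8,68),(251.6,185.2,6)]: print(ray(s,u,v,z))
s=pickle.load(open('side0.pkl','rb'))
# side crop scale 5.32 origin (303,150)
f=lambda x,y:(303+x/5.32-.4,150+y/5.32-.4)
for x,y,z in[(67,72,68),(210,42,68),(219,80,68),(78,112,68),(63,217,6),(210,196,6)]: print(ray(s,*f(x,y),z))
E
```

```text
[626.34910129  95.95751307  30.        ]
[648.99257717  94.37602993  68.        ]
[605.46855888  94.25340548  68.        ]
[603.8002446   97.11078829   6.        ]
[605.69176606 100.9373077   68.        ]
[648.8289225   99.46008883  68.        ]
[645.82515997  84.84227412  68.        ]
[603.51576539  85.54443362  68.        ]
[606.13245826  98.28095289   6.        ]
[651.5827833   92.51040403   6.        ]
```

Call:
send_rows([
  [0,0,0,0,0,-0.209],
  [0,0,0,0,0,-0.209],
  [-0.191,-0.213,0.016,0,0,0],
  [-0.191,-0.213,0.016,0,0,0],
  [-0.191,-0.213,0.016,0,0,0],
  [-0.191,-0.213,0.016,0,0,0],
  [-0.191,-0.213,0.016,0,0,0],
  [-0.191,-0.213,0.016,0,0,0],
  [-0.191,-0.213,0.016,0,0,0],
  [-0.191,-0.213,0.016,0,0,0],
], jaw=1)

```text
time: 1.4
position: [518.4, 226.9, 210.9]
orientation: [0.022, 1.0, 0.0, -0.0]
contact_force: [1.8, 0.5, 0.9]
width: 0.995
```

Call:
send_rows([
  [-0.191,-0.213,0.016,0,0,0],
  [-0.191,-0.213,0.016,0,0,0],
  [-0.191,-0.213,0.016,0,0,0],
  [0,0,0,0,0,0],
  [0,0,0,0,0,0],
  [0,0,0,0,0,0],
  [0,0,0,0,0,0],
  [0,0,0,0,0,0],
  [0,0,0,0,0,0],
  [0,0,0,0,0,0],
])

```text
time: 2.65
position: [626.4, 96.0, 201.5]
orientation: [0.022, 1.0, -0.0, 0.0]
contact_force: [0.7, 0.4, 0.2]
width: 0.998
```

```bash
cat >> h.py <<'E'
from scipy.spatial.transform import Rotation as Ro
def st():
    o=robot.observe();M=Ro.from_quat(o['orientation']).as_matrix()
    print('t',o['time'],'p',o['position'].round(2),'phi',np.degrees(np.arctan2(M[1,1],M[0,1])).round(2),'z',M[:,2].round(4),'F',o['contact_force'].round(1),'T',o['torque'].round(2),'w',round(o['width']*88,2),'q',o['joint_pos'].round(3))
    return o,M
E
python3 - <<'E'
from h import *
st();s=snap('wrist','w1');print(-s['R'].T@s['t'])
for p in[(626.5,94.5,68),(626.5,94.5,0)]:print(proj(s,p))
E
```

```text
t 2.65 p [626.43  95.97 201.54] phi 87.52 z [ 1.e-04 -0.e+00 -1.e+00] F [0.7 0.4 0.2] T [ 0.01 -0.   -0.01] w 87.8 q [ 0.133  0.475  1.636 -0.     1.03  -1.394]
[561.09054157  99.01620371 349.54737952]
[281.54727308 203.99614206]
[281.93890436 188.88347394]
```

View pics/w1.png

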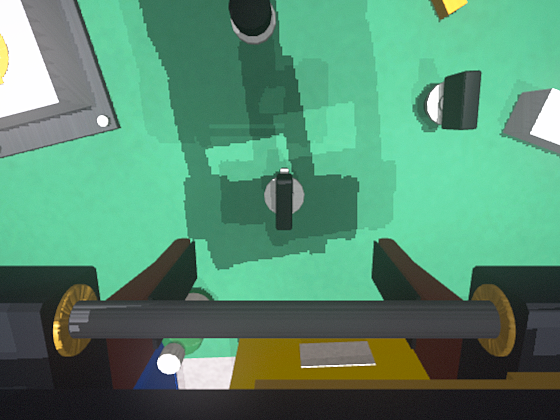

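```bash
python3 - <<'E'
from h import *
s=pickle.load(open('w1.pkl','rb'));im=s['img'].astype(int)
sub=np.zeros(im.shape[:2],np.uint8);sub[160:240,255:315]=1
dark=((im.max(2)<60)&(sub>0)).astype(np.uint8)
k,l,t_,c=cv2.connectedComponentsWithStats(dark);i=1+np.argmax(t_[1:,4]);print(t_[i],c[i])
for v in range(172,234,4):
    r=np.where(l[v]==i)[0]; print(v,(r.min(),r.max()) if len(r) else None,end=' ')
a=cv2.imread('pics/w1.png')[160:240,244:324];cv2.imwrite('pics/z2.png',cv2.resize(a,(560,560),interpolation=cv2.INTER_CUBIC))
for X in[(22,0),(-22,0)]:
  for z in(68,32):print(proj(s,(626.5+X[0],94.5,z)))
E
```

```text
[276 183  17  47 720] [283.63055556 206.65277778]
172 None 176 None 180 None 184 (np.int64(277), np.int64(291)) 188 (np.int64(276), np.int64(291)) 192 (np.int64(276), np.int64(292)) 196 (np.int64(276), np.int64(291)) 200 (np.int64(276), np.int64(291)) 204 (np.int64(276), np.int64(291)) 208 (np.int64(276), np.int64(291)) 212 (np.int64(276), np.int64(291)) 216 (np.int64(276), np.int64(291)) 220 (np.int64(276), np.int64(291)) 224 (np.int64(276), np.int64(291)) 228 (np.int64(277), np.int64(291)) 232 None [282.68316094 229.30147657]
[282.78622118 217.99298577]
[280.36857317 177.73703968]
[280.72877084 171.70050263]
```

View pics/z2.png

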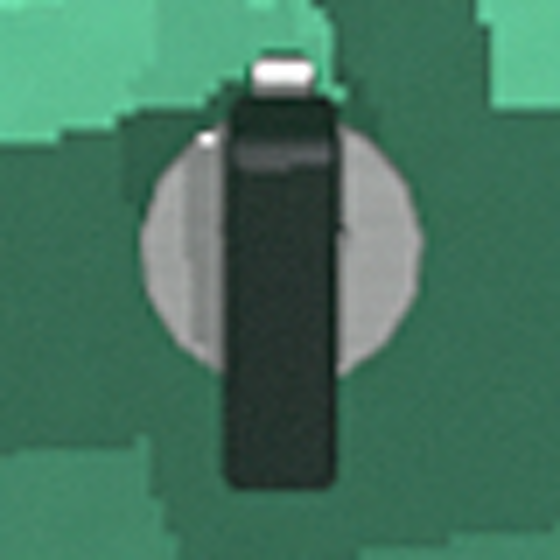

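```bash
python3 - <<'E'
from h import *
s=pickle.load(open('w1.pkl','rb'))
for u,v,z in[(283.7,229.3,68),(283.7,178,68),(283.7,194.8,30),(284,170.5,7)]:print(ray(s,u,v,z))
E
```

```text
[648.53504824  95.35964269  68.        ]
[604.83038346  97.20483816  68.        ]
[626.57875619  96.29139598  30.        ]
[606.86590209  97.42291798   7.        ]
```

Call:
send_rows([
  [0,0,0.2,0,0,0],
  [0,0,0.2,0,0,0],
  [0,0,0.15,0,0,0],
  [0,0,0.1,0,0,0],
  [0,0,0.06,0,0,0],
  [0,0,0.0425,0,0,0],
  [0,0,0,0,0,0],
  [0,0,0,0,0,0],
  [0,0,0,0,0,0],
  [0,0,0,0,0,0],
])

```text
time: 3.95
position: [626.7, 95.9, 51.5]
orientation: [0.022, 1.0, 0.0, 0.0]
contact_force: [0.6, -1.1, 0.1]
width: 0.999
```

```bash
python3 - <<'E'
from h import *
st();s=snap('wrist','w2')
E
```

```text
t 3.95 p [626.73  95.92  51.48] phi 87.51 z [ 8.e-04  1.e-04 -1.e+00] F [ 0.6 -1.1  0.1] T [0.06 0.02 0.04] w 87.95 q [ 0.133  0.679  1.697  0.     0.764 -1.394]
```

View pics/w2.png

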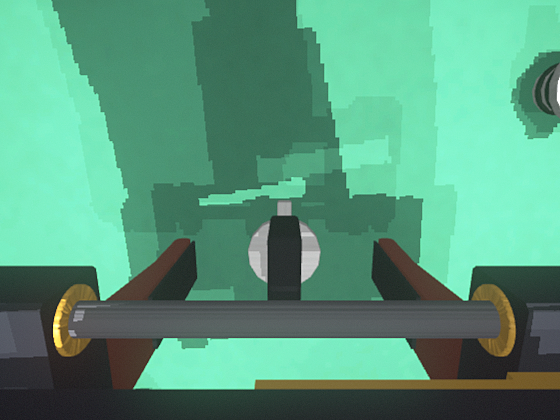

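The bar stands between the fingers, centred at column ~284 with the lug at (284,208). Closing now.

Call:
send_rows([
  [0,0,0,0,0,0],
  [0,0,0,0,0,0],
  [0,0,0,0,0,0],
  [0,0,0,0,0,0],
  [0,0,0,0,0,0],
  [0,0,0,0,0,0],
  [0,0,0,0,0,0],
  [0,0,0,0,0,0],
  [0,0,0,0,0,0],
  [0,0,0,0,0,0],
], jaw=0, newtons=50)

```text
time: 5.25
position: [626.5, 95.9, 51.0]
orientation: [0.022, 1.0, 0.0, 0.0]
contact_force: [0.1, -0.9, 0.1]
width: 0.161
```

```bash
python3 - <<'E'
from h import *
st()
E
```

```text
t 5.25 p [626.46  95.88  50.97] phi 87.51 z [ 0.  0. -1.] F [ 0.1 -0.9  0.1] T [ 0.05 -0.02  0.05] w 14.16 q [ 0.133  0.68   1.697 -0.     0.764 -1.394]
```

Call:
send_rows([
  [0,0,-0.15,0,0,0],
  [0,0,-0.2,0,0,0],
  [0,0,-0.2,0,0,0],
  [0,0,0,0,0,-0.147],
  [0,0,0,0,0,-0.148],
  [0.1705,-0.206,0,0,0,0],
  [0.1705,-0.206,0,0,0,0],
  [0.1705,-0.206,0,0,0,0],
  [0.1705,-0.206,0,0,0,0],
  [0.1705,-0.206,0,0,0,0],
])

```text
time: 6.5
position: [496.4, -139.7, 161.0]
orientation: [-0.094, 0.996, -0.0, -0.0]
contact_force: [0.4, -0.7, -2.6]
width: 0.155
```

Call:
send_rows([
  [0,0,0,0,0,0],
  [0,0,0.05,0,0,0],
  [0,0,0.05,0,0,0],
  [0,0,0.03,0,0,0],
  [0,0,0,0,0,0],
  [0,0,0,0,0,0],
  [0,0,0,0,0,0],
  [0,0,0,0,0,0],
  [0,0,0,0,0,0],
  [0,0,0,0,0,0],
])

```text
time: 7.75
position: [497.5, -138.5, 135.1]
orientation: [-0.094, 0.996, -0.0, 0.0]
contact_force: [1.0, 0.2, -2.0]
width: 0.156
```

```bash
python3 - <<'E'
from h import *
o,M=st()
S={n:snap(n,n+'3') for n in('side','top','wrist')}
for n in S:
  s=S[n]; print(n,proj(s,(497.5,-138,60)))
cr=[]
for n,r in(('side',60),('top',50),('wrist',120)):
  s=S[n];u,v=proj(s,(497.5,-138,75)).astype(int);im=cv2.copyMakeBorder(s['img'],200,200,200,200,cv2.BORDER_CONSTANT)
  cr.append(cv2.resize(im[v+200-r:v+200+r,u+200-r:u+200+r],(266,266),interpolation=cv2.INTER_CUBIC))
cv2.imwrite('pics/z3.png',cv2.resize(np.hstack(cr),None,fx=1,fy=1))
E
```

```text
t 7.75 p [ 497.52 -138.46  135.06] phi 100.78 z [ 1.e-04 -1.e-04 -1.e+00] F [ 1.   0.2 -2. ] T [ 0.03  0.03 -0.07] w 13.69 q [-0.294  0.415  1.938 -0.     0.788 -2.053]
side [296.62139731 326.62062529]
top [386.81688717 235.494664  ]
wrist [284.12912392 223.68459388]
```

View pics/z3.png

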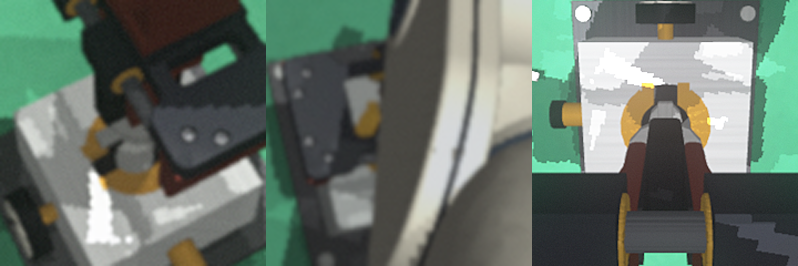

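View pics/wrist3.png

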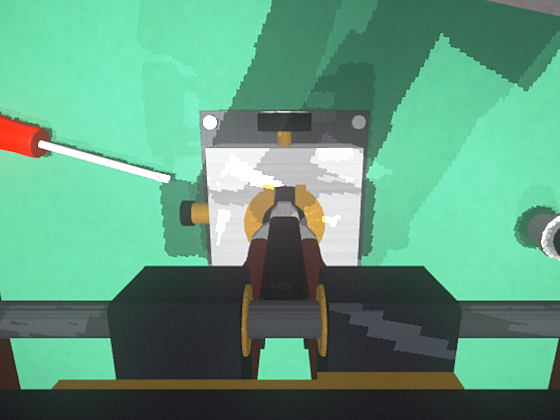

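```bash
python3 - <<'E'
from h import *
s=pickle.load(open('wrist3.pkl','rb'));t=pickle.load(open('side3.pkl','rb'))
a=cv2.resize(s['img'][140:270,200:370],(680,520),interpolation=cv2.INTER_CUBIC)
cv2.imwrite('pics/z4.png',a)
u,v=proj(t,(497.5,-138,80)).astype(int);cv2.imwrite('pics/z5.png',cv2.resize(t['img'][v-50:v+50,u-60:u+60],(720,600),interpolation=cv2.INTER_CUBIC));print(u-60,v-50)
def pr(S,x,y,z):
  c,q=np.cos(np.radians(10.75)),np.sin(np.radians(10.75)); return proj(S,(497.5+c*x-q*y,-138+q*x+c*y,z)).round(1)
for x in(-50,50):
  for y in(-50,50):print('blk',x,y,pr(s,x,y,60))
for x,y in((-25,-7),(-25,7)):print('slot',pr(s,x,y,60))
for x,y in((-23,-4),(-23,4)):print('lug',pr(s,x,y,93))
E
```

```text
236 269
blk -50 -50 [205.2 147.6]
blk -50 50 [363.3 147.9]
blk 50 -50 [212.8 291.9]
blk 50 50 [355.1 292.1]
slot [273.4 186.7]
slot [295.  186.8]
lug [277.1 200.8]
lug [291.4 200.8]
```

View pics/z4.png

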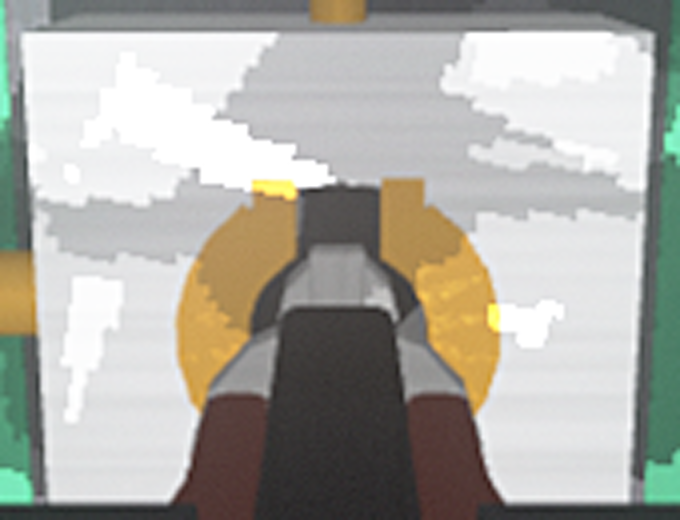

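View pics/z5.png

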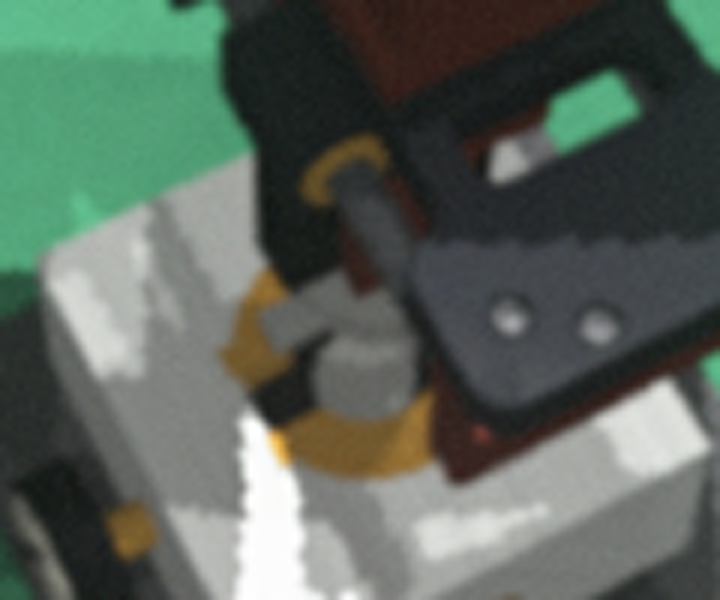

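Call:
send_rows([
  [0,0.002,0.04,0,0,0],
  [0,0,0.04,0,0,0],
  [0,0,0.03,0,0,0],
  [0,0,0.02,0,0,0],
  [0,0,0.02,0,0,0],
  [0,0,0.015,0,0,0],
  [0,0,0.01,0,0,0],
  [0,0,0,0,0,0],
  [0,0,0,0,0,0],
  [0,0,0,0,0,0],
])

```text
time: 9.15
position: [497.6, -138.0, 100.1]
orientation: [-0.094, 0.996, -0.0, 0.0]
contact_force: [0.4, -0.5, -0.5]
width: 0.156
```

```bash
python3 - <<'E'
from h import *
st()
E
```

```text
t 9.15 p [ 497.55 -138.03  100.14] phi 100.78 z [ 3.e-04 -1.e-04 -1.e+00] F [ 0.4 -0.5 -0.5] T [ 0.05  0.02 -0.03] w 13.71 q [-0.294  0.475  1.954  0.     0.713 -2.053]
```

Call:
send_rows([
  [0,0,0.01,0,0,0],
  [0,0,0.01,0,0,0],
  [0,0,0.01,0,0,0],
  [0,0,0.01,0,0,0],
  [0,0,0.01,0,0,0],
  [0,0,0.005,0,0,0],
  [0,0,0,0,0,0],
  [0,0,0,0,0,0],
  [0,0,0,0,0,0],
  [0,0,0,0,0,0],
])

```text
time: 10.4
position: [497.7, -138.1, 89.2]
orientation: [-0.094, 0.996, -0.0, 0.0]
contact_force: [-0.6, 0.3, 7.0]
width: 0.16
```

```bash
python3 - <<'E'
from h import *
st();s=snap('wrist','w5');cv2.imwrite('pics/z6.png',cv2.resize(s['img'][140:270,200:370],(680,520),interpolation=cv2.INTER_CUBIC))
E
```

```text
t 10.4 p [ 497.69 -138.07   89.2 ] phi 100.78 z [ 5.e-04 -2.e-04 -1.e+00] F [-0.6  0.3  7. ] T [ 0.06  0.16 -0.03] w 14.08 q [-0.294  0.494  1.957  0.     0.69  -2.053]
```

View pics/z6.png

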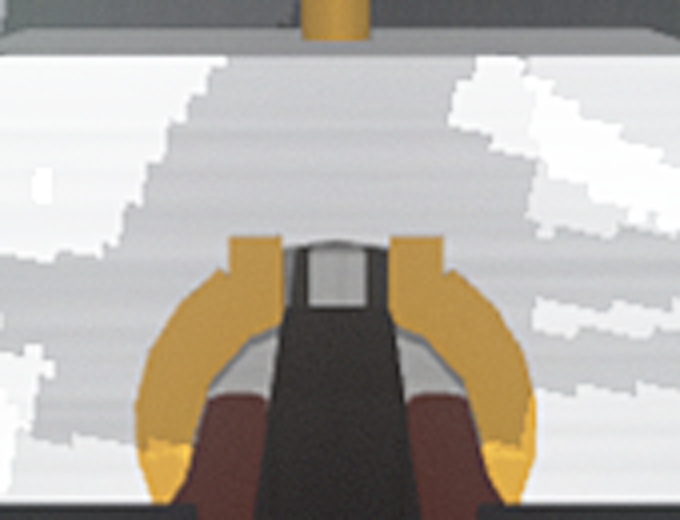

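Call:
send_rows([
  [0,0,0,0,0,0.08],
  [0,0,0,0,0,0.15],
  [0,0,0,0,0,0.15],
  [0,0,0,0,0,0.15],
  [0,0,0,0,0,0.15],
  [0,0,0,0,0,0.15],
  [0,0,0,0,0,0.15],
  [0,0,0,0,0,0.15],
  [0,0,0,0,0,0.07],
  [0,0,0,0,0,0],
])

```text
time: 11.7
position: [498.1, -138.2, 89.3]
orientation: [0.369, 0.93, 0.0, 0.001]
contact_force: [-0.7, -0.7, 6.4]
width: 0.158
```

```bash
python3 - <<'E'
from h import *
st()
E
```

```text
t 11.7 p [ 498.06 -138.24   89.3 ] phi 46.75 z [ 1.3e-03 -4.0e-04 -1.0e+00] F [-0.7 -0.7  6.4] T [-0.13 -0.03 -0.11] w 13.9 q [-0.294  0.494  1.957 -0.     0.689 -1.11 ]
```

Call:
send_rows([
  [0,0,0,0,0,0.12],
  [0,0,0,0,0,0.15],
  [0,0,0,0,0,0.15],
  [0,0,0,0,0,0.15],
  [0,0,0,0,0,0.12],
  [0,0,0,0,0,0.06],
  [0,0,0,0,0,0.05],
  [0,0,0,0,0,0.05],
  [0,0,0,0,0,0.02],
  [0,0,0,0,0,0],
])

```text
time: 12.95
position: [497.9, -138.2, 89.3]
orientation: [0.658, 0.753, 0.0, 0.001]
contact_force: [0.0, 0.4, 5.9]
width: 0.156
```

```bash
python3 - <<'E'
from h import *
st()
E
```

```text
t 12.95 p [ 497.94 -138.2    89.31] phi 7.63 z [ 1.1e-03 -4.0e-04 -1.0e+00] F [0.  0.4 5.9] T [-0.08  0.11  0.05] w 13.7 q [-0.294  0.494  1.957 -0.     0.689 -0.427]
```

Call:
send_rows([
  [0,0,0,0,0,0.02],
  [0,0,0,0,0,0.02],
  [0,0,0,0,0,0.02],
  [0,0,0,0,0,0.02],
  [0,0,0,0,0,0],
  [0,0,0,0,0,0],
  [0,0,0,0,0,0],
  [0,0,0,0,0,0],
  [0,0,0,0,0,0],
  [0,0,0,0,0,0],
])

```text
time: 14.2
position: [497.2, -138.1, 89.2]
orientation: [0.682, 0.732, -0.0, -0.0]
contact_force: [-2.1, -0.6, 7.6]
width: 0.156
```

```bash
python3 - <<'E'
from h import *
st();s=snap('wrist','w7')
E
```

```text
t 14.2 p [ 497.2  -138.06   89.18] phi 4.05 z [-5.e-04 -1.e-04 -1.e+00] F [-2.1 -0.6  7.6] T [-0.07  0.49  0.12] w 13.69 q [-0.294  0.494  1.957 -0.     0.69  -0.364]
```

View pics/w7.png

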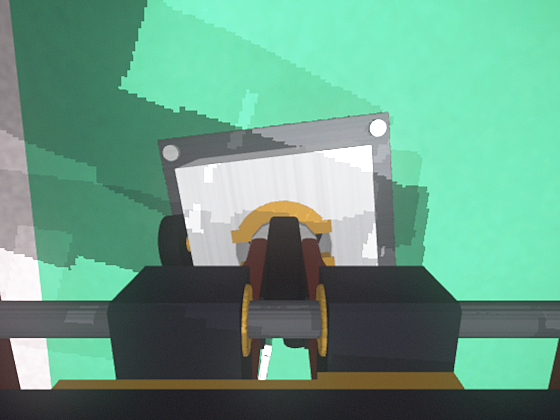

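Call:
send_rows([
  [0,0,0,0,0,0.02],
  [0,0,0,0,0,0.02],
  [0,0,0.002,0,0,0],
  [0,0,0.002,0,0,0],
  [0,0,0.002,0,0,0],
  [0,0,0.002,0,0,0],
  [0,0,0.002,0,0,0],
  [0,0,0,0,0,0],
  [0,0,0,0,0,0],
  [0,0,0,0,0,0],
])

```text
time: 15.5
position: [497.1, -138.1, 87.7]
orientation: [0.693, 0.721, -0.0, -0.0]
contact_force: [-4.1, 0.9, 15.1]
width: 0.155
```

```bash
python3 - <<'E'
from h import *
st()
E
```

```text
t 15.5 p [ 497.11 -138.07   87.68] phi 2.29 z [-7.e-04 -3.e-04 -1.e+00] F [-4.1  0.9 15.1] T [0.   0.95 0.31] w 13.68 q [-2.940e-01  4.970e-01  1.958e+00 -1.000e-03  6.870e-01 -3.330e-01]
```

Call:
send_rows([
  [0,0,0,0,0,0],
  [0,0,0.0015,0,0,0],
  [0,0,0.0015,0,0,0],
  [0,0,0,0,0,0],
  [0,0,0,0,0,0],
  [0,0,0,0,0,0],
  [0,0,0,0,0,0],
  [0,0,0,0,0,0],
  [0,0,0,0,0,0],
  [0,0,0,0,0,0],
], newtons=60)

```text
time: 16.75
position: [497.1, -138.1, 87.1]
orientation: [0.693, 0.721, -0.0, -0.0]
contact_force: [-3.4, -0.2, 15.9]
width: 0.157
```

```bash
python3 - <<'E'
from h import *
st()
cr=[]
for n in('wrist','side'):
  s=snap(n,n+'8')
  cr.append(cv2.resize(s['img'][180:280,220:345] if n=='wrist' else s['img'][269:369,236:361],(750,600),interpolation=cv2.INTER_CUBIC)); cv2.imwrite('pics/z8%s.png'%n,cr[-1])
E
```

```text
t 16.75 p [ 497.12 -138.08   87.14] phi 2.28 z [-6.e-04 -3.e-04 -1.e+00] F [-3.4 -0.2 15.9] T [0.04 1.02 0.26] w 13.84 q [-2.940e-01  4.980e-01  1.958e+00 -1.000e-03  6.860e-01 -3.330e-01]
```

View pics/z8wrist.png

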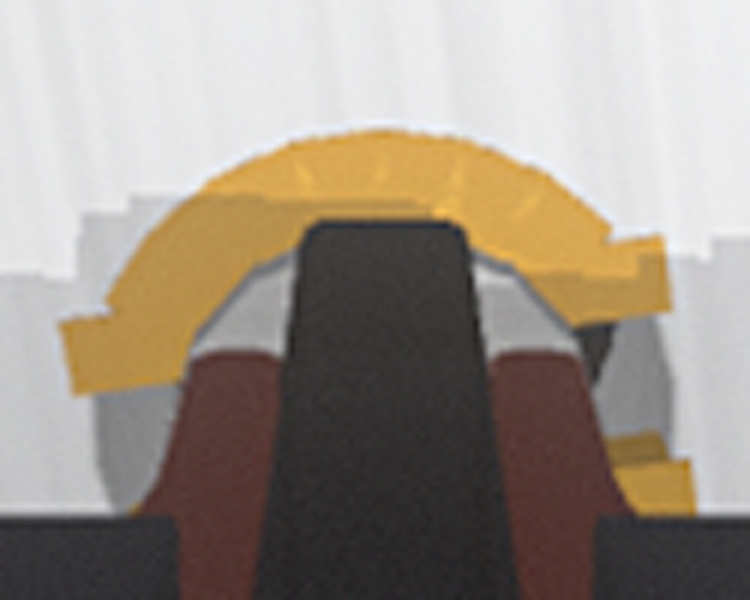

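View pics/z8side.png

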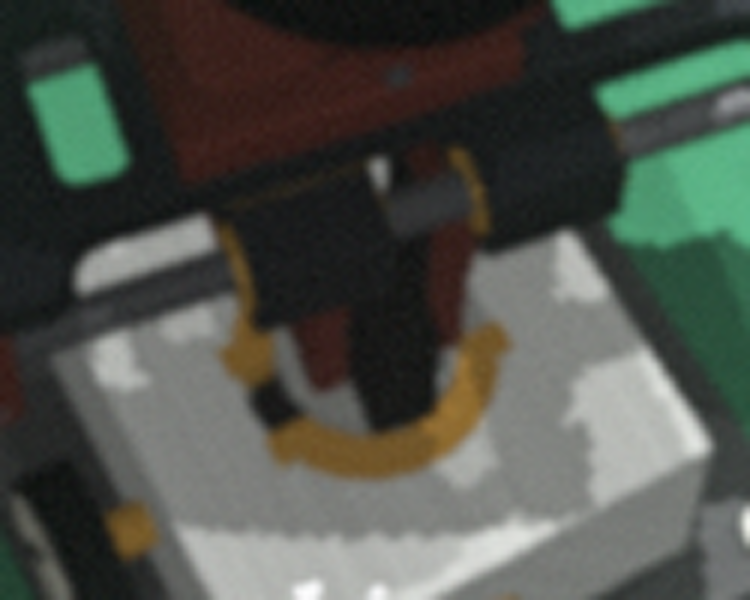

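Call:
send_rows([
  [0,0,0.002,0,0,0],
  [0,0,0,0,0,0],
  [0,0,0,0,0,0],
  [0,0,0,0,0,0],
  [0,0,0,0,0,0],
  [0,0,0,0,0,0],
  [0,0,0,0,0,0],
  [0,0,0,0,0,0],
  [0,0,0,0,0,0],
  [0,0,0,0,0,0],
])

```text
time: 18.1
position: [497.1, -138.1, 86.9]
orientation: [0.693, 0.721, -0.0, -0.0]
contact_force: [-5.2, 0.9, 17.2]
width: 0.157
```

```bash
python3 - <<'E'
from h import *
st()
E
```

```text
t 18.1 p [ 497.12 -138.09   86.92] phi 2.29 z [-6.e-04 -3.e-04 -1.e+00] F [-5.2  0.9 17.2] T [0.06 1.14 0.37] w 13.81 q [-2.940e-01  4.980e-01  1.958e+00 -1.000e-03  6.860e-01 -3.330e-01]
```

Call:
send_rows([
  [0,0,0.002,0,0,0],
  [0,0,0,0,0,0],
  [0,0,0,0,0,0],
  [0,0,0,0,0,0],
  [0,0,0,0,0,0],
  [0,0,0,0,0,0],
  [0,0,0,0,0,0],
  [0,0,0,0,0,0],
  [0,0,0,0,0,0],
  [0,0,0,0,0,0],
])

```text
time: 19.35
position: [497.1, -138.1, 86.9]
orientation: [0.693, 0.721, -0.0, -0.0]
contact_force: [-6.0, 0.7, 21.6]
width: 0.154
```

```bash
python3 - <<'E'
from h import *
st()
E
```

```text
t 19.35 p [ 497.13 -138.08   86.89] phi 2.29 z [-6.e-04 -3.e-04 -1.e+00] F [-6.   0.7 21.6] T [0.18 1.3  0.29] w 13.58 q [-2.940e-01  4.980e-01  1.958e+00 -1.000e-03  6.860e-01 -3.330e-01]
```

Call:
send_rows([
  [0,0,0.001,0,0,0.02],
  [0,0,0,0,0,0.02],
  [0,0,0,0,0,0],
  [0,0,0,0,0,0],
  [0,0,0,0,0,0],
  [0,0,0,0,0,0],
  [0,0,0,0,0,0],
  [0,0,0,0,0,0],
  [0,0,0,0,0,0],
  [0,0,0,0,0,0],
])

```text
time: 20.6
position: [497.2, -138.1, 86.9]
orientation: [0.704, 0.711, -0.0, 0.0]
contact_force: [-6.7, 1.4, 24.6]
width: 0.153
```

```bash
python3 - <<'E'
from h import *
st();s=snap('wrist','w9');cv2.imwrite('pics/z9.png',cv2.resize(s['img'][180:280,220:345],(750,600),interpolation=cv2.INTER_CUBIC))
E
```

```text
t 20.6 p [ 497.18 -138.11   86.9 ] phi 0.56 z [-5.e-04 -6.e-04 -1.e+00] F [-6.7  1.4 24.6] T [0.17 1.44 0.66] w 13.5 q [-2.940e-01  4.980e-01  1.958e+00 -1.000e-03  6.860e-01 -3.020e-01]
```

View pics/z9.png

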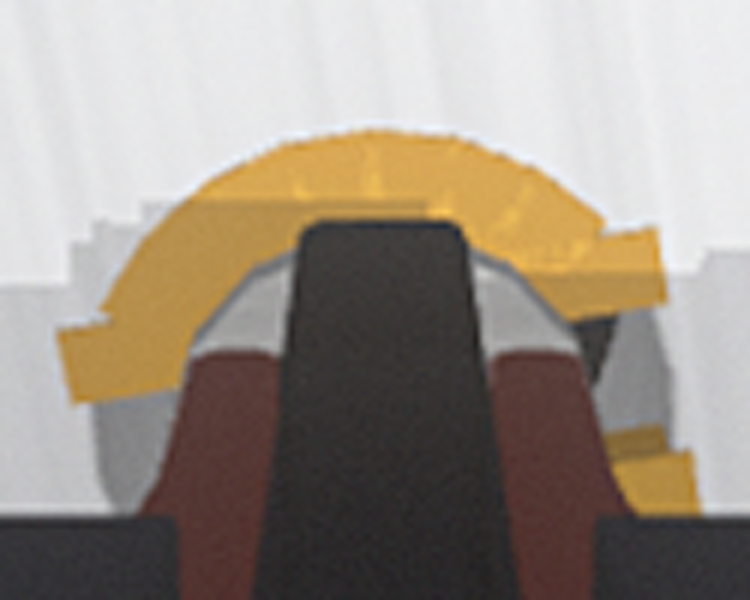

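```bash
python3 - <<'E'
from h import *
s=snap('top','top9');s=snap('side','side9');st();robot.close_job()
E
```

```text
t 20.75 p [ 497.16 -138.09   86.89] phi 0.56 z [-6.e-04 -6.e-04 -1.e+00] F [-7.8  0.8 23.8] T [0.25 1.45 0.71] w 13.51 q [-2.940e-01  4.980e-01  1.958e+00 -1.000e-03  6.860e-01 -3.020e-01]
the job is handed in; nothing more can be done
```

View pics/side9.png

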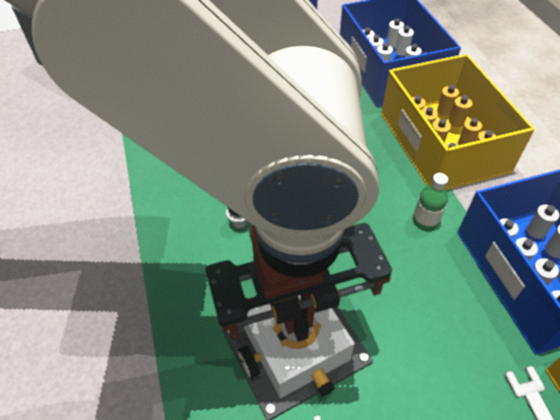

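I put the lugged plug into the port with its lugs in the slots. I pushed it down against the spring and turned it clockwise to the stop. I then pressed it home and handed the job in at 20.8 s, still gripped at 60 N and pressed down. No move was aimed at the other two plugs or came close to them.

**Last checks:**
- **Collar home:** the TCP stood at z = 86.9 mm, against 87 mm expected with the collar on the rim. Further pressing raised the upward force from 17 to 24 N without any movement, so I take the collar to be on the rim. The camera could not confirm this, because the fingers hide most of the collar.
- **Stop:** the tool had turned about 100°, while the stop is given at about 95°. The twisting moment rose steadily from about 97°, reaching 0.7 N m. I read that as resting on the stop, with a little give in the grip and contacts.
- **Side force:** about 8 N of sideways force remained, which is probably one lug bearing on the stop.
- **Other plugs:** in the last side picture the knob plug's lower part shows at (238,216), where it stood at the start. The arm hides the O-ring plug there, so I could not check it again.

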